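# Take the mended comb from the glue clamp and hang it up

### The arm

A 7-joint arm with a two-finger parallel gripper is mounted at the origin on the work surface. World frame = base frame: x ahead of the robot, y to its left, z up, the work surface at z = 0. Lengths are in m, angles in rad, forces in N, time in s.
With the tool pointing down it reaches from about 0.375 to 0.925 m from the base axis. Payload 3.1 kg.
Tool frame: the origin (TCP) lies between the finger pads; the fingertips stand 19 mm ahead of it and the grasp point (between the pads) is the TCP; z points along the fingers, y is the direction in which the jaws open and shut (so a half turn about z gives the same grasp; the last joint's range is limited). The gripper opens to 85 mm and grips with 20 to 120 N. Pads are 22 mm wide; open, the fingers measure 114 mm over their backs; the gripper's body (76 mm by 85 mm) begins 54 mm behind the grasp point. The pads swing forward as they close: fully open they stand 13 mm farther back than shut.
Start: joints at [1.068, 0.383, 0.044, 1.598, -0.018, 1.161, -0.05], TCP at [0.256, -0.597, 0.25] pointing down, gripper open.
Joint ranges: [-2.61, 2.61], [-0.41, 2.15], [-1.48, 1.57], [0, 2.5], [-1.57, 4.71], [0.05, 1.97], [-2.85, 2.85]. Speed limits (rad/s): [2.79, 2.79, 3.14, 3.14, 3.14, 3.14, 3.14].

### API

Orientations are given as a unit quaternion [x, y, z, w].
In Python, from bench import move_ptp, movel, move_j, move_gripper, pause, inverse_kinematics, read_camera, camera_params, MotionError, sign_off, look_for, tip_of, read_time_s, read_qpos, read_joint_vel, read_effort, read_eef_pos, read_tcp_rot, read_ft_force, read_ft_torque, read_finger_gap gives the robot as it stands. Calls block until the motion is done:
- move_ptp(position, orientation): joint-space move of the TCP to a pose.
- movel(position, orientation=None, speed=0.15): straight line of the TCP; orientation=None keeps the orientation; speed is the mean speed in m/s.
- move_j(angles): joint-space move.
- move_gripper(opening, effort=None): finger opening in m; effort is the grip in N (None keeps the last); returns when the fingers have stopped.
- pause(seconds).
- inverse_kinematics(position, orientation): joint angles nearest the present ones, or None.
- read_camera(name): name is "scene" or "top"; returns the picture (384x512x3 uint8, red, green, blue); there is no depth.
- camera_params(name): a dict with "K" (3x3 intrinsics, pixels), "camera_from_world" (4x4, takes a point from world to camera coordinates). Camera axes: x right, y down, z forward; pixel columns grow to the right and rows downward; lengths in m; the calibration is good to about 2 mm. A picture is of the moment at which its call begins. camera_params takes no time and is no camera call.
A pose or a line that the arm cannot do raises MotionError and nothing moves.
- sign_off(): hands the job in, once; it reports no verdict.
Trained networks look in the newest picture that a camera, given by its name, has taken for a name from the list of things; names that differ only in an ending like _2 or _b are one class to them, and where a whole thing is asked for, a point or a joint stands for the part that bears it (a point fixed in the world has none). Each returns a list of dicts, best first, with "confidence" (0 to 1); they miss things now and then, are a little off and sometimes report something else, mostly with a low value. They report only what shows in the picture. A call takes as long as a camera call. They do not tell look-alikes from the thing itself.
- look_for(camera, name): "at" ([column, row] in pixels, amid what is visible of it).
- tip_of(camera, name): "at" ([column, row] in pixels: a listed point, or the origin of a listed thing).
Readings, each from a call of its own:
- read_time_s(): time.
- read_qpos(): joint angles.
- read_joint_vel(): joint speeds.
- read_effort(): joint torques, N m.
- read_eef_pos(): TCP position.
- read_tcp_rot(): TCP orientation.
- read_ft_force(): force on the tool from outside, world axes, zero at the start.
- read_ft_torque(): the same for the moment, N m.
- read_finger_gap(): finger opening in m.
Only numpy, scipy, OpenCV 4.12 (cv2) and the standard library are available. Lean on these libraries where they do the work, as an engineer would, in place of code of your own. Each camera call takes 0.05 s, during which the arm holds its last target.

### The job

The mended wooden comb has set in its glue clamp on the dressing table. Push the clamp's sliding jaw wide open and leave it so, lift the comb out, and hang it by its hook on the rail, in the gap between the hairbrush and the hand mirror. Do not knock those two off or shift them along the rail, and leave the other things on the table where they are.

Things in the scene. Friction and masses are not known exactly. Their poses are not given: they have to be found in the camera images.
- jaw (a joint): How far the clamp's sliding jaw is open, in m: 0 closed on the comb, 0.050 at the end of its travel. It slides level along the clamp's -y (away from the comb), needs a push of about 4 N and stays where it is left. With the jaw open the comb still stands by itself, in a 12 mm deep trough.
- jaw_tab (a point): Middle of the upper edge of the inner (comb-side) face of the upright tab at the sliding jaw's tail. The tab is a board 50 mm wide (along x), 14 mm thick, its top 116 mm above the table; its inner face, 88 mm from the comb's mid-plane when closed, is bare down to a tongue 54 mm above the table and can be pushed from the comb side. Axes as the clamp's; moves with the jaw.
- clamp: Light wooden glue clamp, fixed, base 100 x 260 x 15 mm. Origin on the table right under the standing comb. x runs along the comb's width, y from the sliding jaw to the fixed cheek (90 mm high, 2 mm behind the comb). The sliding cheek is 100 mm high; its lip hooks about 8 mm over the comb's shoulder, so the comb cannot be lifted until the jaw is open by over 10 mm.
- comb_center (a point): Wide-toothed wooden comb, 139 mm high, about 90 g, standing teeth down in the clamp, its foot 15 mm above the table; this point is its centre, 70 mm above its foot. x along its 64 mm width, y through its thickness (18 mm in the body, 12 mm in the hook), z up. The body is the lower 75 mm; above it rises the hook, a C 46 mm wide with flat outer sides, to be gripped from above.
- comb_hook (a point): Point in the comb's hook, 116 mm above its foot, where the rail's axis lies once it hangs. Axes as the comb's. Crown from 5 to 23 mm above this point (x = -23 to 23 mm); stem on the -x side down to the body; tip on the +x side (x = 11 to 23 mm), ending 7 mm below. The mouth, 22 mm wide inside, opens to +x between tip and body top (41 mm below this point): 34 mm high for the 10 mm rail.
- rail_mid (a point): Middle of the axis of a fixed level steel rail, 10 mm thick, about 360 mm long between two posts, 200 mm above the table. Its y runs along the rail; x is level, square to it, away from the robot.
- brush_hook (a point): Hairbrush hanging from the rail by a hook like the comb's (tip on the far side): the point of the rail's axis inside its hook. Same axes as the rail. 64 mm wide (x), 14 mm thick with a bristle pad on its +y side (from y = -7 to +19 mm), reaching 126 mm below this point; the hook's crown rises 23 mm above it. Loose: 130 g.
- mirror_hook (a point): Round hand mirror hanging from the rail by the same kind of hook: the point of the rail's axis inside its hook. Same axes as the rail. Disc 90 mm across (x), 14 mm thick (y), reaching 130 mm below this point. Loose: 150 g. Brush and mirror hang about 86 to 100 mm apart, either one on the left.
- perfume: Rectangular glass perfume bottle with a screw cap, 34 x 60 mm, 109 mm high, standing; origin under its centre.
- saucer: White melamine saucer of hairpins, 120 mm across, 16 mm high; origin under its centre.
- roller: Blue hard hair roller, 65 mm long (along its x), 47 mm thick, lying on a small foot; origin under its centre.
- cream: White jar of face cream, 68 mm across, 55 mm high; origin under its centre.
Things that resemble listed ones, but are neither listed nor needed, are in the scene too. Leave any black or blue look-alike of the part that bears mirror_hook alone. Leave any red look-alike of the part that bears comb_center alone.

How it is judged:
By the outcome, as a careful person would: the job done as asked, in the order asked, and still so for the second after the job is handed in, with the robot touching nothing.
It also fails if it takes over 62 s, if anything falls off the work surface, if the arm or the gripper's body presses on something with over 40 N, if the wrist force passes 120 N, or if a joint passes its speed limit or range.

## Working session

There is one attempt and no reset: what is moved stays moved. The work goes in short steps, each a Python script; the robot and the scene stay as the last script left them, time stands still between calls to the robot, and variables do not carry over. Pictures are saved under pics/ and viewed, and the job is handed in when it is done.

```bash
mkdir -p pics; ls; python3 - <<'E'
from bench import *
import cv2,numpy as np
for c in("scene","top"):
    im=read_camera(c); cv2.imwrite(f"pics/{c}0.png",im[:,:,::-1])
    p=camera_params(c); print(c,np.round(p["K"],1).tolist(),np.round(p["camera_from_world"],4).tolist())
    for n in["comb_center","comb_hook","rail_mid","brush_hook","mirror_hook","jaw_tab","clamp","perfume","saucer","roller","cream"]:
        print(n,[(np.round(d["at"],1).tolist(),round(d["confidence"],2)) for d in tip_of(c,n)])
print(read_time_s(),read_tcp_rot())
E
```

```text
pics
scene [[372.0, 0.0, 253.7], [0.0, 372.0, 189.8], [0.0, 0.0, 1.0]] [[0.0777, 0.997, -0.0036, -0.0692], [0.8212, -0.066, -0.5668, -0.332], [-0.5653, 0.0411, -0.8239, 1.4798], [0.0, 0.0, 0.0, 1.0]]
comb_center [([205.8, 187.9], 0.73), ([187.8, 160.9], 0.59)]
comb_hook [([188.4, 153.7], 0.92), ([206.1, 183.5], 0.73)]
rail_mid [([316.5, 212.0], 0.83)]
brush_hook [([291.3, 224.3], 0.59)]
mirror_hook [([343.2, 141.0], 0.97), ([320.9, 213.0], 0.92), ([365.2, 203.1], 0.77)]
jaw_tab [([172.2, 183.3], 0.9)]
clamp [([210.2, 202.9], 0.79)]
perfume [([220.4, 270.1], 0.71)]
saucer [([262.9, 208.5], 0.69)]
roller [([313.8, 199.3], 0.84)]
cream [([150.4, 280.6], 0.96), ([314.1, 212.0], 0.74)]
top [[394.7, 0.0, 264.7], [0.0, 394.7, 195.1], [0.0, 0.0, 1.0]] [[0.1158, -0.9933, -0.0052, -0.002], [-0.9675, -0.1117, -0.2269, 0.5156], [0.2248, 0.0313, -0.9739, 1.1384], [0.0, 0.0, 0.0, 1.0]]
comb_center [([319.6, 215.6], 0.58), ([334.4, 261.1], 0.51)]
comb_hook [([336.7, 266.2], 0.78), ([320.4, 218.2], 0.75), ([321.3, 215.8], 0.69)]
rail_mid [([224.5, 135.4], 0.86), ([312.7, 218.4], 0.33)]
brush_hook [([252.6, 137.2], 0.74)]
mirror_hook [([221.2, 134.2], 0.79), ([159.1, 192.9], 0.74), ([314.9, 158.2], 0.22)]
jaw_tab [([353.3, 220.9], 0.84)]
clamp [([313.2, 219.2], 0.93)]
perfume [([313.6, 157.6], 0.6), ([354.0, 222.8], 0.2)]
saucer [([265.1, 210.2], 0.74)]
roller [([209.6, 212.4], 0.52)]
cream [([377.0, 156.0], 0.79)]
1.2 [ 9.79586283e-01  2.01024160e-01 -3.06976046e-06 -2.80882196e-05]
```

View pics/scene0.png

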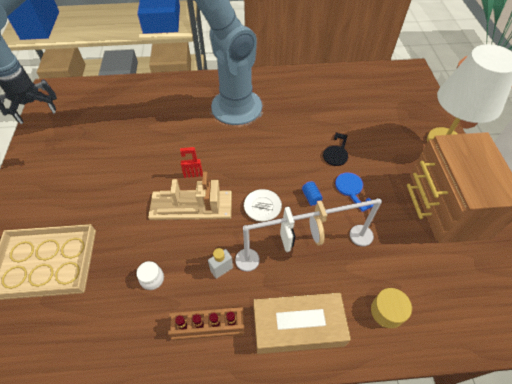

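View pics/top0.png

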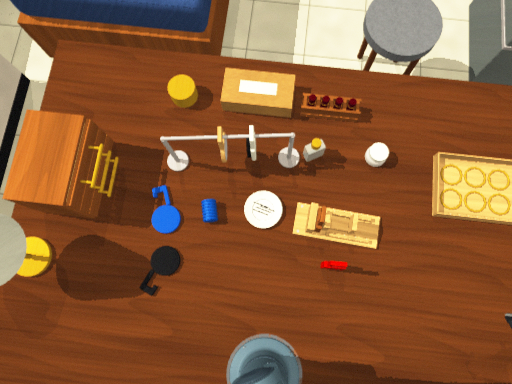

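```bash
python3 - <<'E'
import cv2,numpy as np
a=cv2.imread("pics/scene0.png")[120:300,130:400]; b=cv2.imread("pics/top0.png")[100:290,140:400]
cv2.imwrite("pics/sc1.png",cv2.resize(a,(780,520),interpolation=3)); cv2.imwrite("pics/tc1.png",cv2.resize(b,(780,570),interpolation=3))
E
```

```text
(no output)
```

View pics/sc1.png

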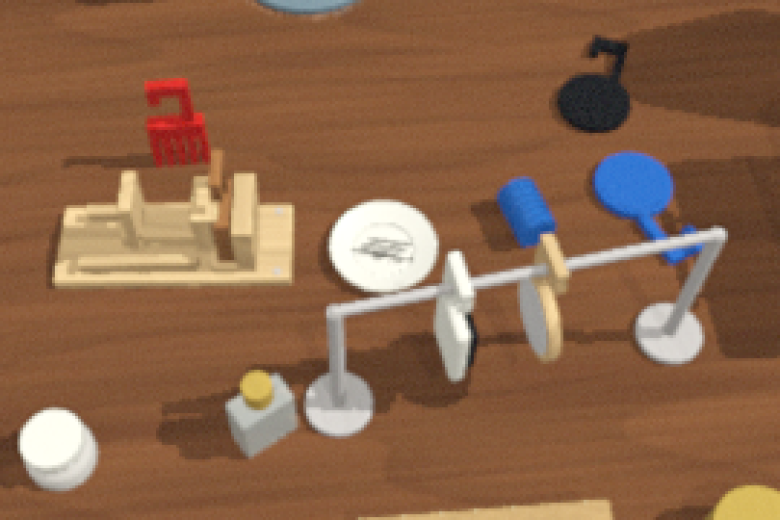

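View pics/tc1.png

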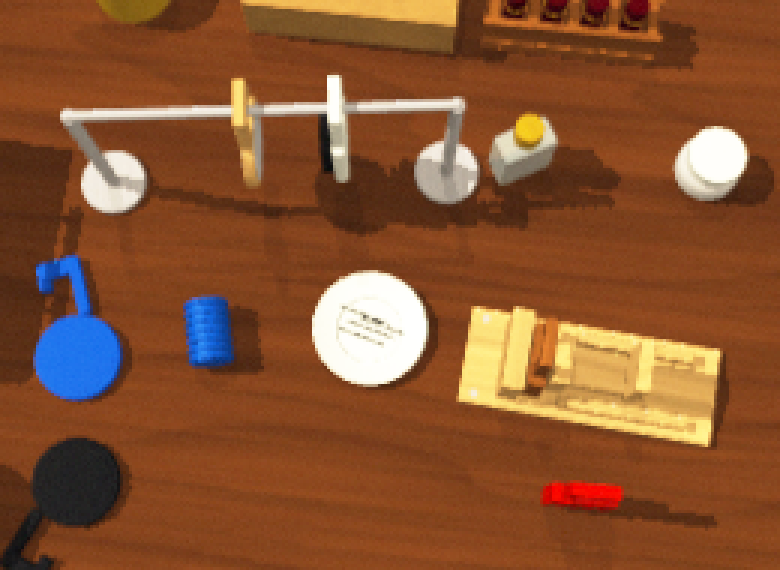

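The brown comb stands in the clamp at scene (206,183) and top (320,217). The look-alikes to leave alone are the red comb at scene (190,162), the blue mirror at (349,188) and the black mirror at (337,153). On the rail, the white brush is at scene (289,230) and the tan mirror at (318,222). Next I'll work out positions and check them with overlays.

```bash
cat > h.py <<'E'
from bench import *
import cv2,numpy as np
P={c:camera_params(c) for c in("scene","top")}
def proj(c,X):
    X=np.atleast_2d(X);T=np.array(P[c]["camera_from_world"]);q=X@T[:3,:3].T+T[:3,3];q=q@np.array(P[c]["K"]).T;return q[:,:2]/q[:,2:]
def back(c,uv,z):
    T=np.array(P[c]["camera_from_world"]);d=T[:3,:3].T@np.linalg.solve(np.array(P[c]["K"]),[*uv,1]);o=-T[:3,:3].T@T[:3,3];return o+d*(z-o[2])/d[2]
def tri(us,ut):
    M=[np.array(P[c]["K"])@np.array(P[c]["camera_from_world"])[:3] for c in("scene","top")]
    X=cv2.triangulatePoints(M[0],M[1],np.array(us,float),np.array(ut,float)).ravel();return X[:3]/X[3]
E
python3 - <<'E'
from h import *
pr=lambda n,x:print(n,np.round(x,4))
pr("comb_hook tri",tri((206.1,183.5),(320.8,217)))
pr("hook s",back("scene",(206.1,183.5),.131));pr("hook t",back("top",(320.8,217),.131))
pr("tab tri",tri((172.2,183.3),(353.3,220.9)))
pr("tab s",back("scene",(172.2,183.3),.116));pr("tab t",back("top",(353.3,220.9),.116))
pr("clamp s",back("scene",(210.2,202.9),0));pr("clamp t",back("top",(313.2,219.2),0))
pr("railmid s",back("scene",(316.5,212),.2));pr("railmid t",back("top",(224.5,135.4),.2))
for n,s,t in[("railend-",(246.5,227),(293,135)),("railend+",(380,201.5),(162,138.5))]:
    pr(n,tri(s,t));pr(n,back("scene",s,.2));pr(n,back("top",t,.2))
for n,s,t in[("brush",(291.3,224.3),(252.6,137.2)),("mirror",(320.9,213),(221.2,134.2))]:
    pr(n,back("scene",s,.2));pr(n,back("top",t,.2))
# crop enlarged for corners
a=read_camera("scene");b=read_camera("top")
a=a[130:230,140:240,::-1];b=b[165:255,285:395,::-1]
cv2.imwrite("pics/clS.png",cv2.resize(a,(600,600),interpolation=3));cv2.imwrite("pics/clT.png",cv2.resize(b,(733,600),interpolation=3))
E
```

```text
comb_hook tri [ 0.4537 -0.1101  0.1179]
hook s [ 0.4632 -0.1083  0.131 ]
hook t [ 0.4512 -0.1089  0.131 ]
tab tri [ 0.4517 -0.2052  0.1266]
tab s [ 0.4433 -0.2121  0.116 ]
tab t [ 0.4534 -0.2032  0.116 ]
clamp s [ 0.4479 -0.109   0.    ]
clamp t [ 0.4663 -0.1012  0.    ]
railmid s [0.6275 0.185  0.2   ]
railmid t [0.6357 0.183  0.2   ]
railend- [ 0.6579 -0.0025  0.2015]
railend- [6.572e-01 4.000e-04 2.000e-01]
railend- [ 0.6584 -0.0052  0.2   ]
railend+ [0.6081 0.3563 0.1982]
railend+ [0.6089 0.3582 0.2   ]
railend+ [0.607  0.3535 0.2   ]
brush [0.6585 0.1147 0.2   ]
brush [0.6393 0.105  0.2   ]
mirror [0.6314 0.1958 0.2   ]
mirror [0.6381 0.1925 0.2   ]
```

View pics/clS.png

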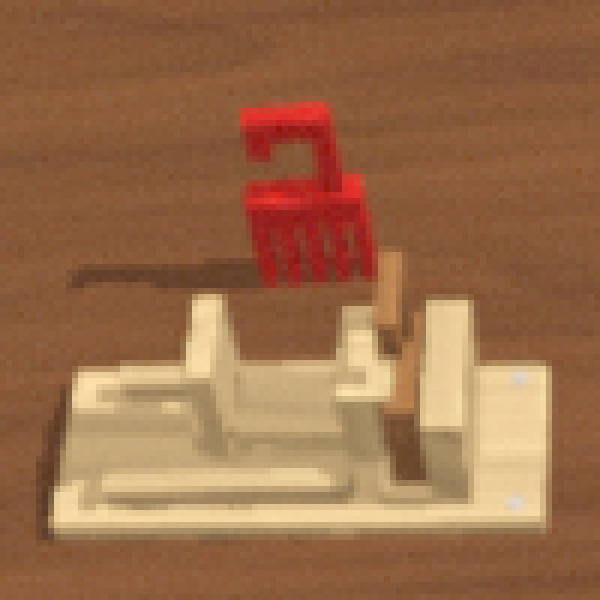

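View pics/clT.png

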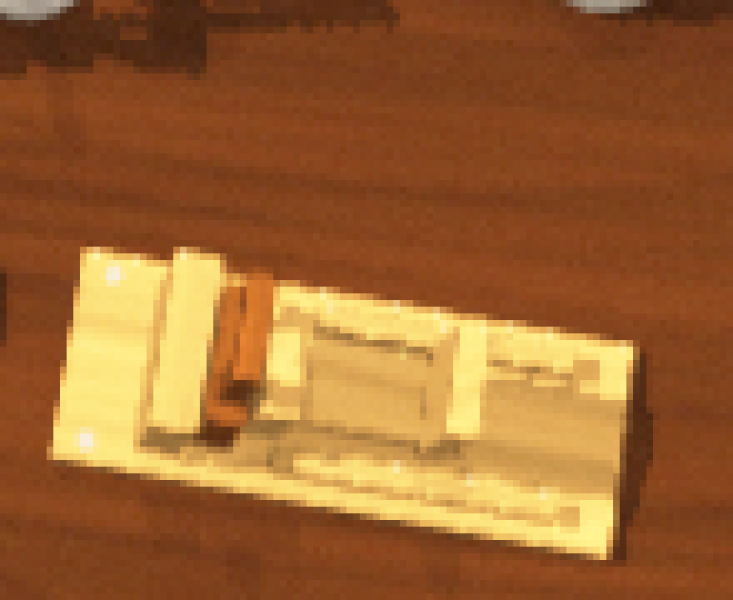

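```bash
python3 - <<'E'
from h import *
S=lambda u:(140+u[0]/6-.4,130+u[1]/6-.4); T=lambda u:(285+u[0]/6.667-.4,165+u[1]/6.667-.4)
cs=[S(u) for u in[(77,366),(550,364),(550,525),(52,527)]]; ct=[T(u) for u in[(638,342),(82,250),(52,460),(608,556)]]
A=np.array([back("scene",u,.015) for u in cs]);B=np.array([back("top",u,.015) for u in ct])
# reorder: scene: left-top=(near robot, -y); top: first=(far,-y)
print(np.round(A,3),np.round(B,3))
for X,nm in((A,"s"),(B,"t")):
    e1=X[1]-X[0];e2=X[2]-X[3]
    print(nm,[round(float(np.degrees(np.arctan2(-e[0],e[1]))),2) for e in(e1,e2)],X.mean(0),np.linalg.norm(e1),np.linalg.norm(e2))
C=np.array([back("top",T(u),.154) for u in[(248,274),(273,276),(265,385),(238,381)]]);print("crown top",np.round(C,4),C.mean(0))
E
```

```text
[[ 0.394 -0.298  0.015]
 [ 0.413 -0.037  0.015]
 [ 0.516 -0.042  0.015]
 [ 0.496 -0.303  0.015]] [[ 0.498 -0.306  0.015]
 [ 0.512 -0.044  0.015]
 [ 0.412 -0.04   0.015]
 [ 0.397 -0.297  0.015]]
s [-4.3, -4.31] [ 0.45499721 -0.17018068  0.015     ] 0.2612410189972789 0.2620609418262508
t [-3.05, -3.25] [ 0.45455868 -0.17174248  0.015     ] 0.2618972435214802 0.2573790703087428
crown top [[ 0.4787 -0.1063  0.154 ]
 [ 0.4791 -0.1166  0.154 ]
 [ 0.4331 -0.1171  0.154 ]
 [ 0.4335 -0.1059  0.154 ]] [ 0.45611113 -0.1114643   0.154     ]
```

```bash
cat >> h.py <<'E'
def box(c,img,o,yaw,lo,hi,col,sc,off):
    R=np.array([[np.cos(yaw),-np.sin(yaw),0],[np.sin(yaw),np.cos(yaw),0],[0,0,1]])
    V=np.array([[x,y,z] for x in(lo[0],hi[0]) for y in(lo[1],hi[1]) for z in(lo[2],hi[2])])
    p=(proj(c,np.array(o)+V@R.T)-off+.5)*sc
    for i in range(8):
        for b in(1,2,4):
            j=i^b
            if j>i: cv2.line(img,tuple(np.round(p[i]).astype(int)),tuple(np.round(p[j]).astype(int)),col,1,cv2.LINE_AA)
def crop(c,x0,y0,w,h,sc,flat=None):
    a=read_camera(c)[y0:y0+h,x0:x0+w,::-1];return cv2.resize(a,(w*sc,h*sc),interpolation=cv2.INTER_CUBIC)
E
cat > ov.py <<'E'
from h import *
import sys
yc=np.radians(-3.7);comb=np.array([.456,-.1115,.0])
yr=np.radians(7.9);rm=np.array([.633,.177,.2]);ry=np.array([-np.sin(yr),np.cos(yr),0])
def go(tag,sb,sm,comb=comb,rm=rm,jaw=0):
    out=[]
    for c,w in(("scene",(235,185,80,75)),("top",(200,115,80,60))):
        img=crop(c,*w,5);off=np.array(w[:2])
        for s,col in((sb,(255,0,0)),(sm,(0,160,0))):
            box(c,img,rm+s*ry,yr,(-.023,-.006,.005),(.023,.006,.023),col,5,off)
        box(c,img,rm,yr,(-.001,-.18,0),(.001,.18,0),(0,0,255),5,off)
        img=cv2.resize(img,(400,375 if c=="scene" else 300));out.append(img)
    o1=np.vstack([out[0],out[1][:225]])
    out=[]
    for c,w in(("scene",(140,150,100,75)),("top",(285,180,100,75))):
        img=crop(c,*w,4);off=np.array(w[:2])
        box(c,img,comb,yc,(-.023,-.006,.136),(.023,.006,.154),(255,0,0),4,off)
        box(c,img,comb,yc,(-.025,-.102-jaw,.054),(.025,-.088-jaw,.116),(0,160,0),4,off)
        out.append(img)
    o2=np.vstack(out)
    cv2.imwrite(f"pics/ov{tag}.png",np.hstack([o1,o2]))
E
python3 -c "
from ov import *
for n,s in [('b',(.6393,.105,.2)),('m',(.638,.1925,.2)),('bs',(.6585,.1147,.2)),('ms',(.6314,.1958,.2))]: print(n,(np.array(s)-rm)@ry)
go('1',-.07,.016)"
```

```text
b -0.07218258199319225
m 0.014665673950008066
bs -0.06521357548369387
ms 0.018841489182539656
```

View pics/ov1.png

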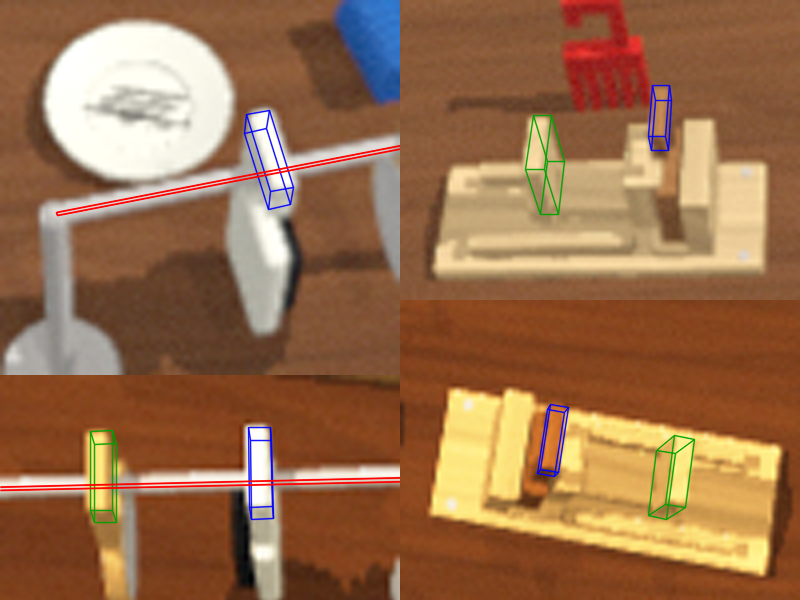

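Blue boxes land on the comb crown and brush hook, and green ones on the jaw tab and mirror hook, so the geometry agrees in both views. The gap centre is at about s = -0.021 m along the rail. Next I'll push the jaw open.

```bash
cat >> h.py <<'E'
def q(yaw,flip):
    a=yaw+(np.pi/2 if not flip else -np.pi/2);return [float(np.cos(a/2)),float(np.sin(a/2)),0.,0.]
yc=np.radians(-3.7);comb=np.array([.456,-.1115,.0])
def cl(x,y,z): return (comb+np.array([x*np.cos(yc)-y*np.sin(yc),x*np.sin(yc)+y*np.cos(yc),z])).tolist()
E
python3 - <<'E'
from h import *
for f in(0,1):
    for p,y in((cl(0,-.066,.2),yc),((.63,.15,.3),np.radians(7.9))):
        print(f,np.round(inverse_kinematics(p,q(y,f)),2) if inverse_kinematics(p,q(y,f)) is not None else None)
print(read_ft_force())
E
```

```text
0 [ 0.67  0.15 -0.4   2.02  0.07  0.98  0.16]
0 [ 0.23  0.43 -0.71  1.52  0.29  1.3  -0.37]
1 [-0.89  0.42  1.41  2.07 -0.49  1.05 -2.44]
1 [ 0.54  0.66 -1.24  1.5   0.63  1.43  2.55]
[0.16568819 0.11781191 0.68995269]
```

```bash
python3 - <<'E'
from h import *
Q=q(yc,0)
move_gripper(0.0)
move_ptp(cl(0,-.066,.25),Q); movel(cl(0,-.066,.099),Q,speed=.12)
f0=np.array(read_ft_force());u=np.array([-np.sin(yc),np.cos(yc),0])
print(f0,read_time_s())
y=-.066
while y>-.132:
    y-=.004 if y>-.115 else .002
    movel(cl(0,y,.099),Q,speed=.05)
    f=(np.array(read_ft_force())-f0)@u
    print(round(y,3),round(f,1),end="; ")
    if f>12: break
print(read_time_s(),read_eef_pos())
import ov; ov.go("2",-.07,.016,jaw=.05)
E
```

```text
[0.18737815 0.62924673 0.50975322] 5.3667
-0.07 -1.0; -0.074 -0.7; -0.078 -1.2; -0.082 0.4; -0.086 2.0; -0.09 2.3; -0.094 3.4; -0.098 2.0; -0.102 2.0; -0.106 2.0; -0.11 1.3; -0.114 1.8; -0.118 2.2; -0.12 3.7; -0.122 2.8; -0.124 2.9; -0.126 2.3; -0.128 4.1; -0.13 7.1; -0.132 10.3; 10.3667 [ 0.44766008 -0.23907418  0.09895402]
```

View pics/ov2.png

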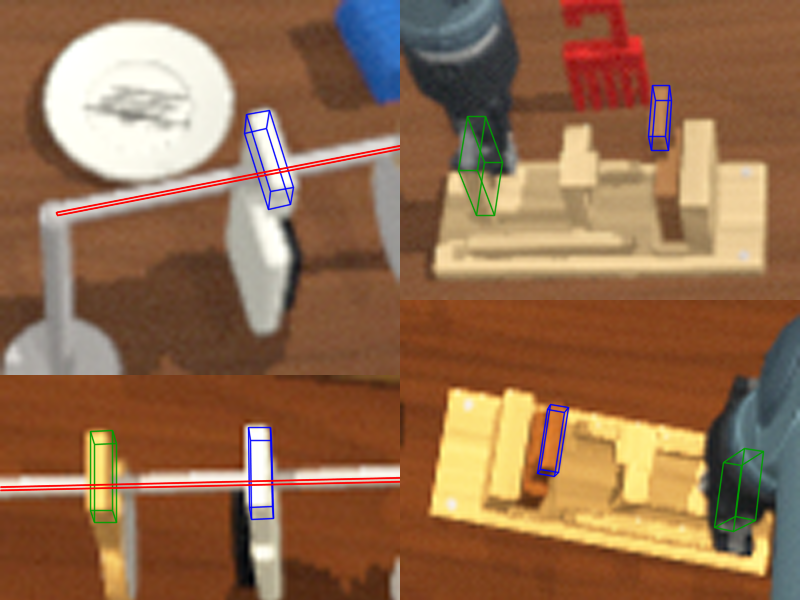

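The force rose from 2 to 10 N over the last millimetres, so the jaw is at its end stop. The overlay shows it open by 50 mm with the comb still standing. Now I'll grasp the comb.

```bash
python3 - <<'E'
from h import *
Q=q(yc,0)
movel(cl(0,-.124,.099),Q,speed=.08); movel(cl(0,-.118,.25),Q,speed=.2)
move_gripper(.08); movel(cl(0,0,.25),Q,speed=.2)
movel(cl(0,0,.145),Q,speed=.1)
move_gripper(.03,30); print("gap",read_finger_gap(),read_ft_force(),read_time_s())
import ov; ov.go("3",-.07,.016,jaw=.05)
E
```

```text
gap 0.045360811532892197 [-0.19117045  0.78044017  1.6601087 ] 14.8083
```

View pics/ov3.png

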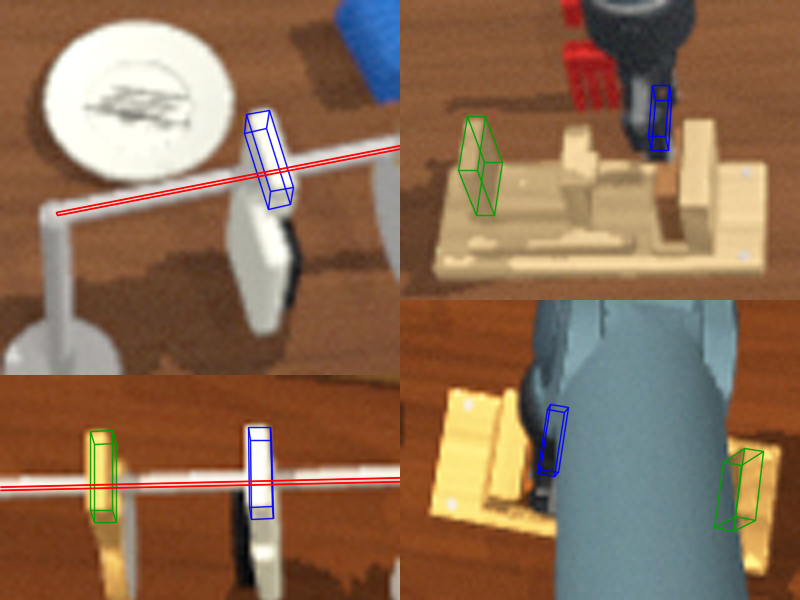

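The grip is good, with a gap of 45 mm. In the scene view, though, I can't see the tab inside its green box, so I'll check it before lifting.

```bash
python3 - <<'E'
from h import *
a=crop("scene",130,130,110,90,7);cv2.imwrite("pics/j4.png",a)
print(tip_of("scene","jaw_tab"),look_for("scene","jaw_tab"))
E
```

```text
[] [{'at': [169.9, 193.3], 'confidence': 0.86}]
```

View pics/j4.png

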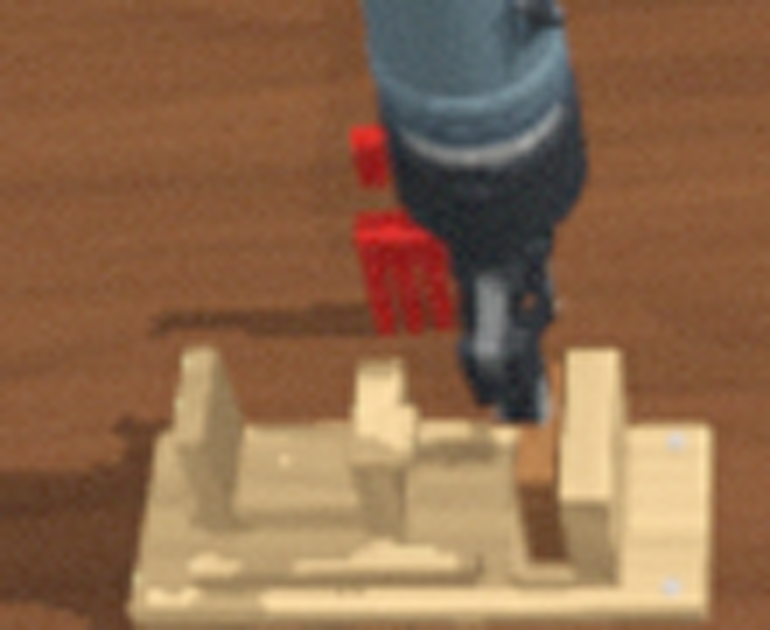

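```bash
python3 - <<'E'
from h import *
for j in(.044,.047,.05):
    print(j,[((proj("scene",cl(x,-.088-j,.116))[0]-[130,130]+.5)*7).round(0).tolist() for x in(-.025,.025)])
Q=q(yc,0)
yr=np.radians(7.9);rm=np.array([.633,.177,.2]);rx=np.array([np.cos(yr),np.sin(yr),0]);ry=np.array([-np.sin(yr),np.cos(yr),0])
dz=.014
movel(cl(0,0,.285),Q,speed=.12)
print(read_finger_gap(),read_ft_force(),read_time_s())
p=rm-.021*ry-.095*rx
movel([p[0],p[1],.285],q(yr,0),speed=.2)
movel([p[0],p[1],.2+.024+dz],q(yr,0),speed=.1)
print(read_finger_gap(),read_ft_force(),read_time_s(),read_eef_pos())
a=crop("scene",230,160,110,90,7);cv2.imwrite("pics/p5.png",a)
a=crop("top",190,110,110,90,7);cv2.imwrite("pics/t5.png",a)
E
```

```text
0.044 [[233.0, 342.0], [218.0, 437.0]]
0.047 [[226.0, 342.0], [211.0, 437.0]]
0.05 [[219.0, 342.0], [204.0, 437.0]]
0.045285695096541574 [-0.23661457  1.20988897 -0.95078292] 16.475
0.0455093965706183 [ 0.35101552 -0.19189201 -1.71788018] 18.5833 [0.54189487 0.14308384 0.23801857]
```

View pics/p5.png

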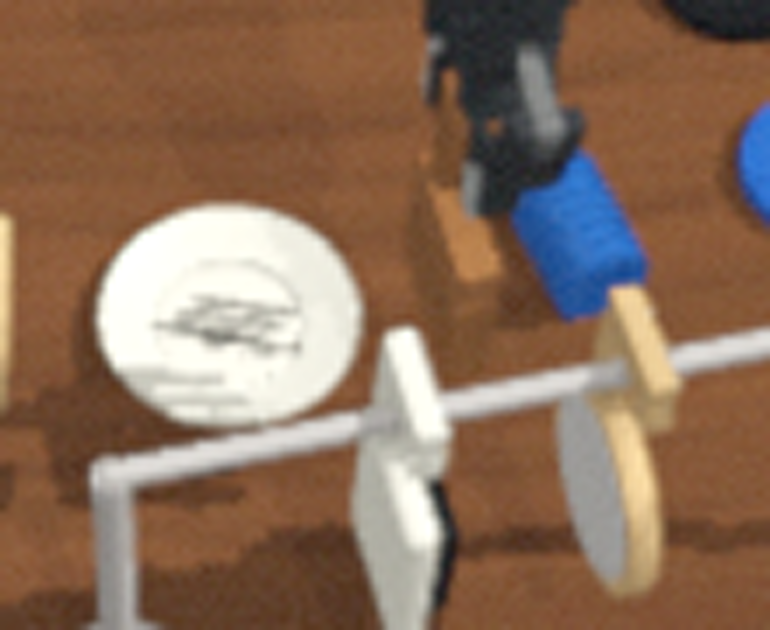

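View pics/t5.png

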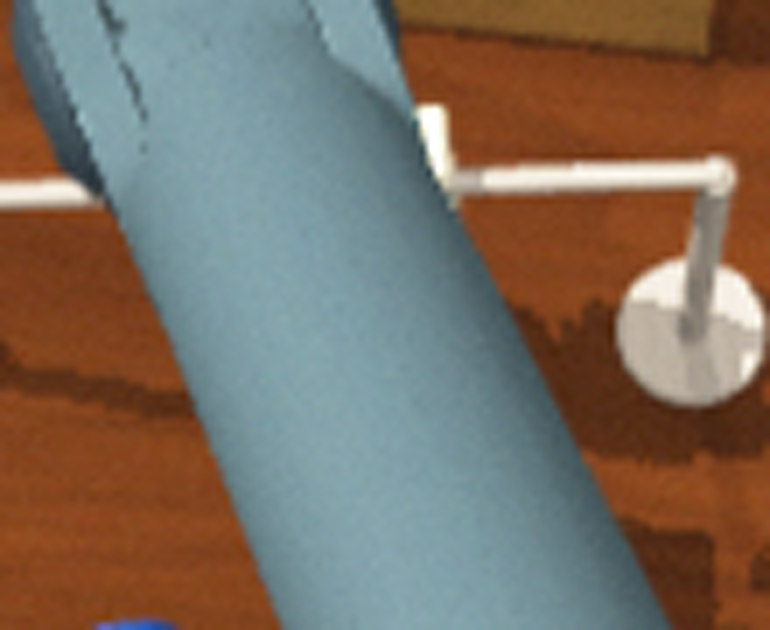

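The comb is held and upright, with its body's top face at p5 (465,235). It lines up with the gap between the brush at (410,400) and the mirror at (645,360). Next it goes over the rail.

```bash
cat >>h.py <<'E'
yr=np.radians(7.9);rm=np.array([.6345,.177,.2]);rx=np.array([np.cos(yr),np.sin(yr),0]);ry=np.array([-np.sin(yr),np.cos(yr),0]);dz=.014
E
python3 - <<'E'
from h import *
f0=np.array(read_ft_force())
for d in(-.05,-.035,-.02,-.01,0):
    p=rm-.021*ry+d*rx
    movel([p[0],p[1],.238],q(yr,0),speed=.08)
    f=np.array(read_ft_force())-f0; print(d,f.round(1),end=" ")
    if abs(f@rx)>6: print("STOP");break
print(read_finger_gap(),read_time_s())
cv2.imwrite("pics/p6.png",crop("scene",230,160,110,90,7))
E
```

```text
-0.05 [-0.9  0.5 -0.9] -0.035 [-0.  -0.2 -0.1] -0.02 [ 0.2 -0.6  0.8] -0.01 [-1.1  0.3  0.2] 0 [-0.4  0.5 -1.1] 0.045166548498102296 20.65
```

View pics/p6.png

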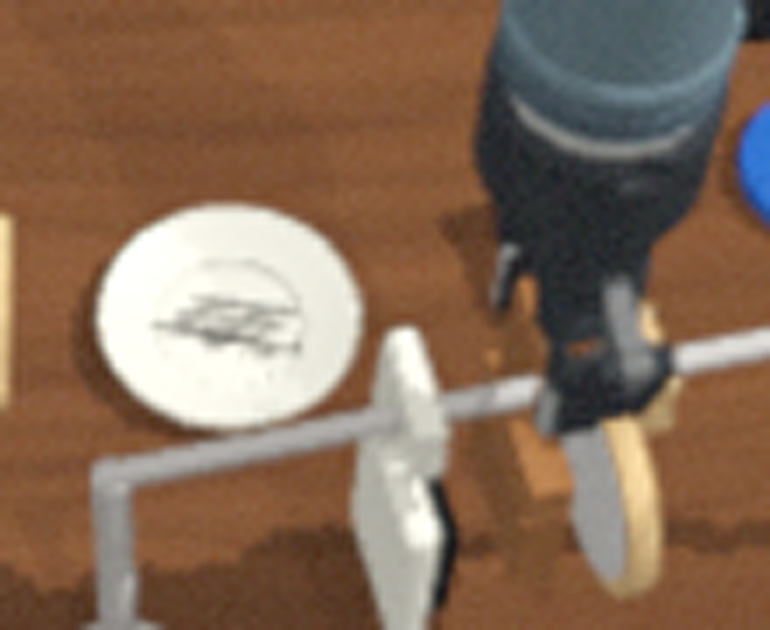

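No contact, and the body's far top end shows beyond the rail at (535,460), so the rail is in the mouth. Lowering the comb now.

```bash
python3 - <<'E'
from h import *
f0=np.array(read_ft_force());p=rm-.021*ry
z=.238
while z>.207:
    z-=.004 if z>.222 else .001
    movel([p[0],p[1],z],q(yr,0),speed=.05)
    f=np.array(read_ft_force())-f0; print(round(z,3),f.round(1),end=" ")
    if f[2]>4: break
print(read_finger_gap(),read_time_s())
cv2.imwrite("pics/p7.png",crop("scene",230,160,110,90,7))
E
```

```text
0.234 [-1.  -1.2  1.7] 0.23 [-0.1 -0.3  0.9] 0.226 [-0.8 -0.5  0.9] 0.222 [ 0.  -0.8  2.1] 0.221 [-0.2 -0.9  1.1] 0.22 [-0.9 -0.5  1. ] 0.219 [ 0.7 -0.2  1.6] 0.218 [ 0.3 -0.7  1.3] 0.217 [-0.5 -0.8  0.9] 0.216 [ 0.1 -0.6  0.8] 0.215 [-0.1 -0.6  0.4] 0.214 [-1.3 -1.8  3.9] 0.213 [-3.8 -2.9  7.4] 0.04521015683535973 23.95
```

View pics/p7.png

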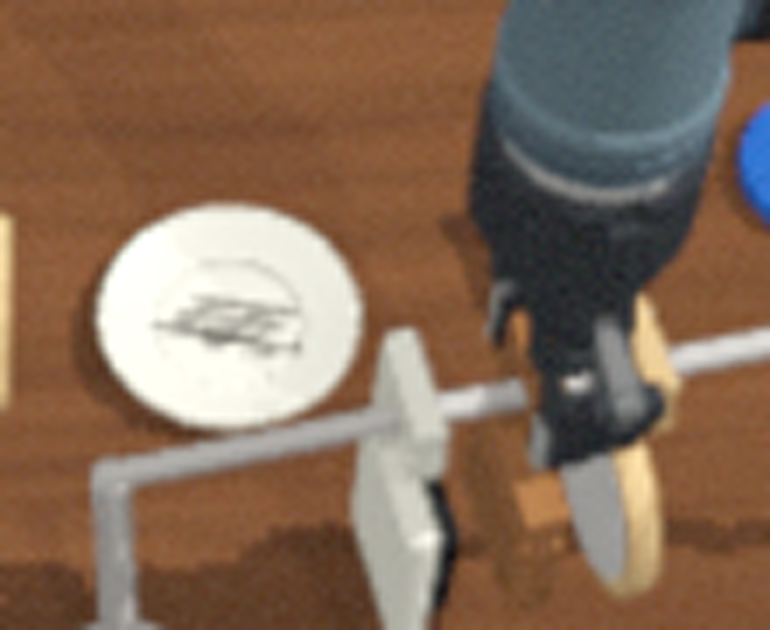

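Contact came at exactly the expected height, so the crown is on the rail. Releasing now.

```bash
python3 - <<'E'
from h import *
p=rm-.021*ry
movel([p[0],p[1],.214],q(yr,0),speed=.05)
move_gripper(.066); pause(.3)
movel([p[0],p[1],.30],q(yr,0),speed=.08)
b=p-.2*rx
movel([b[0],b[1],.33],q(yr,0),speed=.2)
move_ptp([.40,-.33,.35],q(yc,0)); pause(.5)
print(read_time_s(),read_ft_force())
s=crop("scene",230,180,110,75,7);cv2.imwrite("pics/p8.png",s)
t=crop("top",190,110,110,75,7);cv2.imwrite("pics/t8.png",t)
cv2.imwrite("pics/full8.png",np.hstack([read_camera(c)[:,:,::-1] for c in("scene","top")])[:,:,:])
import ov; ov.go("8",-.07,.016,jaw=.05)
E
python3 -c "
import cv2;a=cv2.imread('pics/full8.png');cv2.imwrite('pics/full8s.png',cv2.resize(a,(800,300),interpolation=cv2.INTER_AREA))"
```

```text
29.45 [0.46320041 0.18243404 0.26497621]
```

View pics/p8.png

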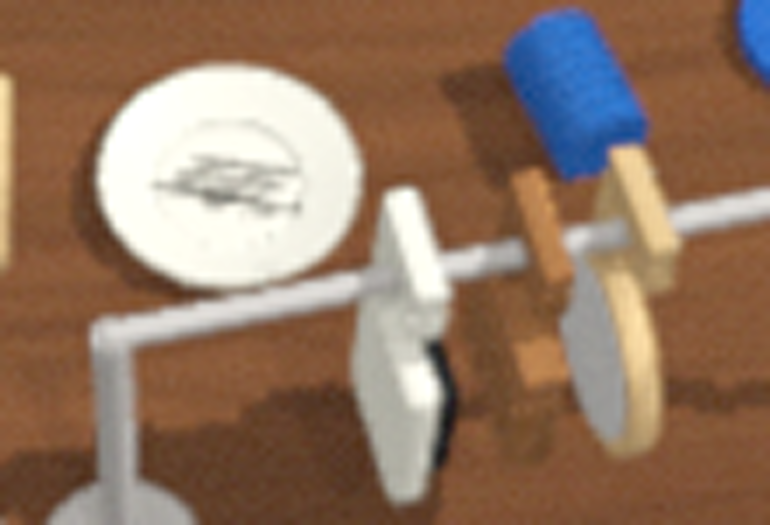

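View pics/t8.png

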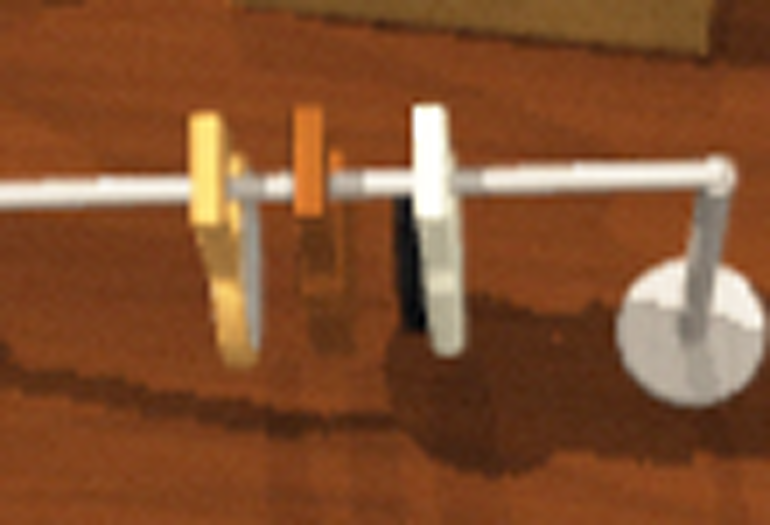

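View pics/full8s.png

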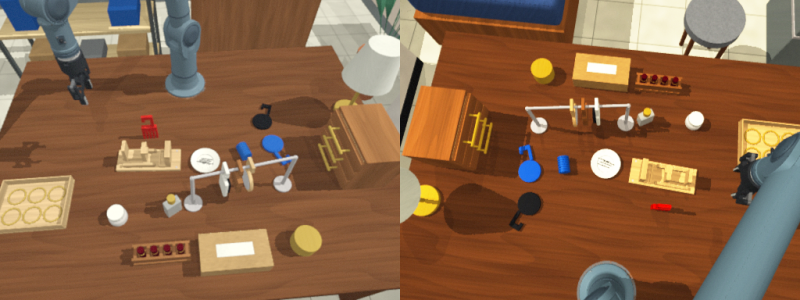

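View pics/ov8.png

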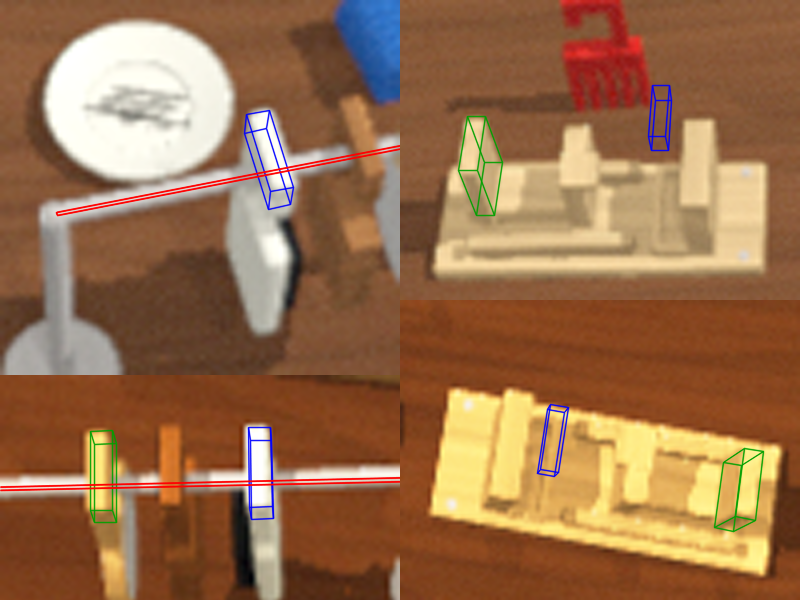

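The comb hangs in the gap, at scene crop (545,225) and top crop (308,160). Brush and mirror still fill their original boxes, the jaw sits at the 50 mm box, and the other things are where they were. Handing in.

```bash
python3 -c "
from bench import *
sign_off();print(read_time_s())"
```

```text
the job is handed in; nothing more can be done
the job is handed in; nothing more can be done
```

The comb now hangs by its hook on the rail, in the gap between the hairbrush and the hand mirror, and the clamp's jaw is left wide open. I handed the job in at about 29.5 s on the robot clock.

- **Jaw:** I pushed the tab with the closed fingers until the force rose to about 10 N, up from 2–4 N while sliding. In both camera views the tab then matched the 50 mm open position.
- **Comb:** I gripped it across the hook's outer sides, lifted it out and brought it over the rail. The hook touched the rail at the expected height before I let go.
- **Last checks:** The pictures after release show the brush and mirror in the same places as before. The red comb, the blue and black mirrors and the other things on the table look unmoved. The arm is clear of everything.

One check disagreed for a moment: after the push, the tab was hard to see under its overlay. An enlarged picture showed it where it should be, so no check failed.

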